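Change the bench dust extraction over

TASK

Change the dust extraction over from the orange gate to the blue one. First pull the blue knob all the way out until it clicks open; then push the orange knob home against its gasket and keep leaning on it at about 20 N for a second so that it seals, and never load any part of the orange gate beyond 60 N. Last, swing the red keeper bar across in front of the orange knob until it clicks into its catch, and leave the loose things on the bench undisturbed.

Things in the scene. Friction and masses are not known exactly. Their poses are not given: they have to be found in the camera images.
- orange_gate: Fixed dust-extraction gate: flat aluminium housing 150 (x) x 120 (y) mm, top 78 mm above the bench, on a foot pipe; an open round orange port on it (84 mm wide, top at 114 mm, centre 20 mm behind the origin along +x). Origin: bench level under the housing's middle; z up. Its front face, where the knob's spindle comes out, is 75 mm from the origin along -x.
- catch (a point): Catch of the keeper bar, where the closed bar's middle line rests near its end (65 mm up, 148 mm along -x and 56 mm along -y from the orange gate's origin). It stands on a dark bracket 12 mm wide; a like one at +56 mm carries the pivot. Both reach from the gate's front to 167 mm from its origin along -x; tops 55 mm above the bench, the catch's back 75 mm.
- blue_gate: Fixed dust-extraction gate: flat aluminium housing 150 (x) x 120 (y) mm, top 78 mm above the bench, on a foot pipe; an open round blue port on it (84 mm wide, top at 114 mm, centre 20 mm behind the origin along +x). Origin: bench level under the housing's middle; z up. Its front face, where the knob's spindle comes out, is 75 mm from the origin along -x. It has no brackets and no keeper.
- orange_slide (a joint): Stroke of the orange gate's slide, m, along the gate's -x: 0 = shut (home), 0.050 = open. A sprung detent clicks at each end, over a hump 7 mm before it (some 10 N); between them it stays by friction. It starts partly to fully open. At 0 it meets a firm gasket, which yields less than 1 mm at 20 N.
- blue_slide (a joint): Stroke of the blue gate's slide, m, along the gate's -x: 0 = shut (home), 0.050 = open. A sprung detent clicks at each end, over a hump 7 mm before it (some 10 N); between them it stays by friction. It starts shut; 0.050 is a hard stop.
- orange_knob (a point): Centre of the orange knob's front face. The knob is a disc 40 mm in diameter and 20 mm thick, its axis level along the gate's x, 65 mm above the bench; it moves with the slide, on a 12 mm round steel spindle. When shut, this point is 135 mm from the gate's origin along -x. Axes as the gate's.
- blue_knob (a point): Centre of the blue knob's front face; same knob as the orange one.
- blue_spindle (a point): Middle of the free part of the blue spindle (12 mm round, level, 65 mm above the bench) between knob and slide; 40 mm of it are free behind the knob, room for fingers on either side, and the knob's back then takes the pull. It moves with the slide. Axes as the gate's.
- keeper (a joint): Angle of the red keeper bar on its upright pivot, rad. 0 = closed: the bar lies across in front of the shut orange knob, end in the catch. It grows as the bar swings away forward, clockwise from above: at 1.57 the bar points along the gate's -x. It ends at 2.0, stays by friction and clicks over a sprung ball during the last 0.13 rad (some 15 N at mid-bar).
- keeper_hinge (a point): Pivot of the keeper bar, 65 mm above the bench. Axes turn with the bar: the bar runs along its -y.
- keeper_tip (a point): Free end of the red keeper bar, 118 mm from its pivot, on its centre line. The bar is 10 mm thick and 14 mm tall, its middle 65 mm above the bench.
- glue: loose white glue bottle, 54 mm wide, 130 mm tall; leave it alone. Origin: centre of its underside.
- offcut: loose dark wood offcut, 90 x 40 x 22 mm; leave it alone. Origin: centre of its underside.
- varnish: loose can, 70 mm wide, 90 mm tall; leave it alone. Origin: centre of its underside.
- pot: loose blue open cup, 76 mm wide, 80 mm tall; leave it alone. Origin: centre of its underside.
- chisel: loose hand tool with a pale wooden handle, lying flat; leave it alone. Origin: centre of its underside.
- plane: loose small wooden hand plane, 150 x 45 mm, 55 mm tall; leave it alone. Origin: centre of its underside.

How it is judged:
By the outcome, as a careful person would: the job done as asked, in the order asked, and still so for the second after the job is handed in, with the robot touching nothing.
It also fails if it takes over 72 s, if anything falls off the work surface, if the arm or the gripper's body presses on something with over 40 N, if the wrist force passes 120 N, or if a joint passes its speed limit or range.

ROBOT

A 6-joint arm with a two-finger parallel gripper is mounted at the origin on the work surface. World frame = base frame: x ahead of the robot, y to its left, z up, the work surface at z = 0. Lengths are in mm, angles in degrees, forces in N, time in s.
With the tool pointing down it reaches from about 325 to 900 mm from the base axis. Payload 3.5 kg.
Tool frame: the origin (TCP) lies on the mounting face of the last link; the fingertips stand 173 mm ahead of it and the grasp point (between the pads) lies 155 mm ahead of it; y points along the fingers, z is the direction in which the jaws open and shut, and the axes are right-handed (so a half turn about y gives the same grasp; the last joint's range is limited). The gripper opens to 85 mm and grips with 20 to 120 N. Pads are 22 mm wide; open, the fingers measure 114 mm over their backs; the gripper's body (76 mm by 85 mm) begins 54 mm behind the grasp point. The pads swing forward as they close: fully open they stand 13 mm farther back than shut.
Start: joints at [-70.726, 15.837, -1.513, 72.651, 0, 84.076], TCP at [266.087, -565.526, 404.713] pointing down, gripper open.
Joint ranges: [-178.77, 178.77], [-48.84, 107.48], [-61.69, 71.31], [-111.58, 123.2], [-90, 87.43], [-180, 180]. Speed limits (degrees/s): [147.25, 147.25, 180, 180, 180, 180].

INTERFACE

Orientations are given as a 3x3 rotation matrix whose columns are the frame's x, y, z axes.
In Python, from cell import manip gives the robot as it stands.
- The arm moves only by the tool apply_moves, never from a script. Its argument "series" is a list of rows, each a list of 7 numbers: the turn, a rotation vector about the tool's x, y, z in degrees, then the shift along the tool's x, y, z in mm, then the closure in counts, from 0 (fully open) to 255 (shut). A call has 1 to 20 rows; each row is the pose to reach, as a shift and turn from the pose commanded when the call began, along the tool's axes at that moment; what a row does not reach only later rows make up. A row lasts 1/8 s, in which the tool goes at most 62.5 mm and 10.7 degrees, less where a joint would pass 70% of its speed; a pose out of reach is approached as far as the arm can. A call with a gripper value outside its range is refused whole. The fingers move at their own pace and stop on an object; "newtons" is the grip in N (left out, the last holds). Time passes only in rows, so rows that repeat a pose let the fingers close. It gives the time, the measured TCP pose, the force and the opening at its end, in the units of the state.
- manip.state(): the state, without advancing time (a new reading comes with each control period).
- manip.read_camera(name): name is "scene" or "side" or "wrist"; returns a dict with "color" (420x560x3 uint8, red, green, blue), "fx", "fy", "cx", "cy" (pixels), "position" and "rotation" of the camera in the world; the wrist camera has in their place "hand_eye" (4x4, takes a point from camera to tool coordinates, whose origin is the TCP and whose axes are the tool frame's). Camera axes: x right, y down, z forward; pixel columns grow to the right and rows downward; lengths in mm; the calibration is good to about 2 mm. A picture is of the moment at which its call begins: read the wrist's pose just before it. There is no depth.
- manip.sign_off(): hands the job in, once; it reports no verdict.
The state is a dict: "clock": time; "joint_pos": joint angles; "joint_velocities": joint speeds; "joint_efforts": joint torques, N m; "tcp_pos": TCP position; "tool_rot": TCP orientation; "ft_force": force on the tool from outside, world axes, zero at the start; "moment": the same for the moment, N m; "gripper_width": finger opening in mm.
Only numpy, scipy, OpenCV 4.12 (cv2) and the standard library are available. Lean on these libraries where they do the work, as an engineer would, in place of code of your own. Each camera call takes 0.05 s, during which the arm holds its last target. There are 200 camera calls.

## Working session

There is one attempt and no reset: what is moved stays moved. The work goes in short steps, Python scripts to look and compute and a tool call to move; the robot and the scene stay as the last step left them, time stands still between calls to the robot, and variables do not carry over. Pictures are saved under pics/ and viewed, about 8 in all and at most 12, crops included, and the job is handed in when it is done.

Besides the shell and the picture viewer there is one more tool, called after ">>>" as name(argument=value, ...) on one line, values as JSON. apply_moves: Moves the arm, as the interface text tells. Its arguments: {"type":"object","properties":{"series":{"type":"array"},"newtons":{"type":"number"}},"required":["series"]}

```bash
ls; mkdir -p pics
python3 - <<'E'
from cell import manip
import cv2,numpy as np
s=manip.state()
for k,v in s.items(): print(k,np.round(v,3).tolist())
for n in("scene","side"):
    c=manip.read_camera(n); cv2.imwrite(f"pics/{n}0.png",c["color"][:,:,::-1])
    print(n,[round(c[k],1) for k in("fx","fy","cx","cy")],np.round(c["position"],1).tolist(),np.round(c["rotation"],4).tolist())
    np.savez(f"pics/{n}0.npz",**c)
c=manip.read_camera("wrist");print(c["hand_eye"]);cv2.imwrite("pics/wrist0.png",c["color"][:,:,::-1])
E
```

```text
pics
clock 0.0
joint_pos [-70.724, 15.879, -1.598, 72.652, -0.0, 84.078]
joint_velocities [0.046, 0.137, -0.007, 0.054, 0.07, 0.03]
joint_efforts [-0.0, -44.551, 29.52, 0.017, -0.0, -0.0]
tcp_pos [265.97, -565.144, 403.556]
tool_rot [[-0.905, -0.001, 0.426], [-0.426, 0.002, -0.905], [-0.0, -1.0, -0.002]]
ft_force [0.178, 0.297, -0.04]
moment [-0.009, 0.014, -0.037]
gripper_width 85.1
scene [383.7, 383.7, 271.6, 212.1] [1024.3, 86.4, 891.3] [[-0.1869, 0.8409, -0.508], [0.9824, 0.1607, -0.0954], [0.0014, -0.5168, -0.8561]]
side [503.9, 503.9, 273.9, 210.2] [-68.3, 784.2, 910.3] [[-0.7916, -0.3786, 0.4796], [-0.6107, 0.5147, -0.6017], [-0.019, -0.7692, -0.6387]]
[[ 1.07769576e-03  9.49674885e-01  3.13235456e-01 -8.04023510e+01]
 [ 2.10338541e-05 -3.13235659e-01  9.49675430e-01  3.09353511e+01]
 [ 9.99999419e-01 -1.01687263e-03 -3.57548065e-04 -1.94120596e-01]
 [ 0.00000000e+00  0.00000000e+00  0.00000000e+00  1.00000000e+00]]
```

View pics/scene0.png

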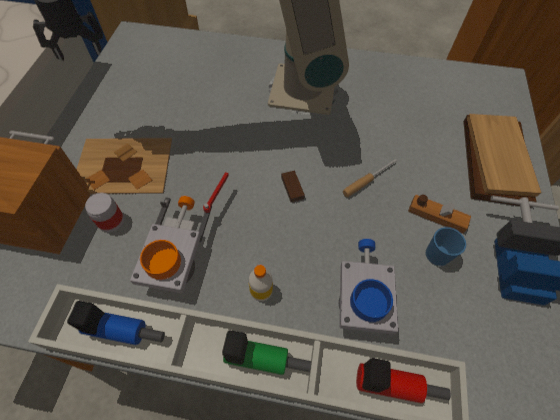

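View pics/side0.png

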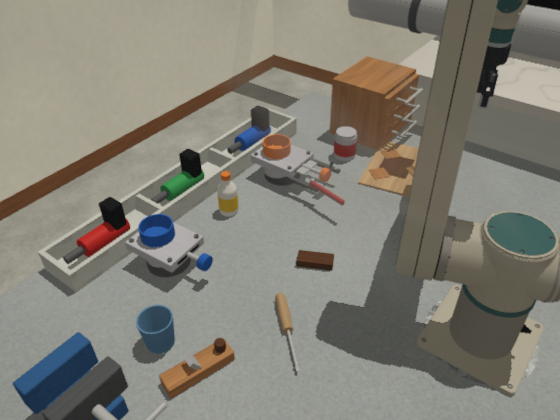

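The scene view shows the orange gate at about (168,255), its knob at (186,202) and the red bar from (207,208) to (226,175). The blue gate is at (370,295), with its knob at (367,244). The side view shows both gates too, so I'll enlarge them for corner picking.

Run:
```python
import cv2,numpy as np
a=cv2.imread("pics/scene0.png");b=cv2.imread("pics/side0.png")
def crop(im,x,y,w=130,h=98):
    r=cv2.resize(im[y:y+h,x:x+w],(400,300),interpolation=cv2.INTER_CUBIC);
    for i in range(0,w,10):
        cv2.line(r,(int(i*400/w),0),(int(i*400/w),6 if (x+i)%50 else 16),(0,255,255),1)
    for i in range(0,h,10): cv2.line(r,(0,int(i*300/h)),(6 if (y+i)%50 else 16,int(i*300/h)),(0,255,255),1)
    return r
t=np.vstack([np.hstack([crop(a,120,170,),crop(a,320,230)]),np.hstack([crop(b,230,120),crop(b,110,200)])])
cv2.imwrite("pics/crops.png",t)
```

```text
(no output)
```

View pics/crops.png

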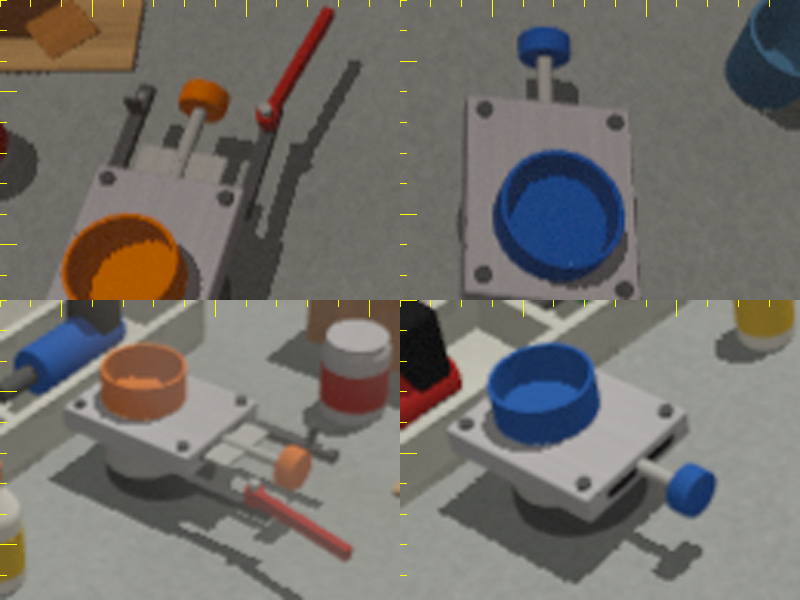

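```bash
cat > fit.py <<'E'
import numpy as np
from scipy.optimize import least_squares
C={n:dict(np.load(f"pics/{n}0.npz")) for n in("scene","side")}
def proj(c,P):
    p=(np.asarray(P)-c["position"])@c["rotation"]; return np.array([c["fx"]*p[0]/p[2]+c["cx"],c["fy"]*p[1]/p[2]+c["cy"]])
def W(g,p):
    c,s=np.cos(g[2]),np.sin(g[2]); return np.array([g[0]+c*p[0]-s*p[1],g[1]+s*p[0]+c*p[1],p[2]])
def pts(q):
    d=dict(fR=(-75,-60,78),fL=(-75,60,78),bL=(75,60,78),bR=(75,-60,78),knob=(-125-q[3],0,65))
    if len(q)>4:
        a=q[4]; d.update(piv=(-148,56,72),tip=(-148-118*np.sin(a),56-118*np.cos(a),65))
    return {k:W(q,v) for k,v in d.items()}
obs=dict(
blue=dict(scene=dict(fR=(342.1,261.5),fL=(394.1,266.1),bL=(397.3,326.5),bR=(340.5,325.5),knob=(366.8,245.6)),
 side=dict(fR=(203.6,236.4),fL=(171.7,265),bL=(126.2,243.5),knob=(204.6,262.1))),
orange=dict(scene=dict(fR=(152.5,223.6),fL=(199,228.5),knob=(186.3,202.8),piv=(206.8,207.4),tip=(227.2,173.9)),
 side=dict(fR=(313.5,154.1),fL=(291.1,173),bL=(251.8,155.1),knob=(325.2,174.3),piv=(311.9,182.7),tip=(343.7,202.2))))
if __name__=="__main__":
  for k,o in obs.items():
    f=lambda q:np.concatenate([proj(C[n],pts(q)[m])-uv for n in o for m,uv in o[n].items()])
    q0=[600,200,0,0] if k=="blue" else [600,-300,0,40,1.8]
    r=least_squares(f,q0,loss="soft_l1",x_scale=[100,100,.3,20]+[.5]*(len(q0)-4))
    print(k,r.x.round(3),np.degrees(r.x[2:]).round(1)); 
    F=f(r.x).reshape(-1,2);i=0
    for n in o:
        for m in o[n]: print(n,m,F[i].round(1),end="; ");i+=1
    print()
    for m,p in pts(r.x).items(): print(m,p.round(1),end=" ")
    print()
E
python3 fit.py
```

```text
blue [ 7.05944e+02  2.43816e+02  8.00000e-02 -1.14000e+00] [  4.6 -65.3]
scene fR [-0.5 -2.3]; scene fL [ 0.2 -1.6]; scene bL [1.  4.1]; scene bR [ 0.1 -1.1]; scene knob [-0.6 -0.3]; side fR [ 0.3 -1.1]; side fL [-0.9  0.4]; side bL [-1.8 -1.8]; side knob [-0.1 -0.5]; 
fR [636. 178.  78.] fL [626.4 297.6  78. ] bL [775.9 309.6  78. ] bR [785.5 190.   78. ] knob [582.5 233.9  65. ] 
orange [ 6.99656e+02 -2.23341e+02  9.00000e-03  2.79610e+01  1.77400e+00] [5.0000e-01 1.6021e+03 1.0170e+02]
scene fR [-0.2 -1.1]; scene fL [1.  1.7]; scene knob [ 0.1 -0.3]; scene piv [-0.1 -1.4]; scene tip [-0.1 -1.1]; side fR [ 0.3 -1.5]; side fL [-0.7 -1.5]; side bL [-2.2 -0.5]; side knob [-0.5  0.3]; side piv [ 0.6 -1.2]; side tip [-0.1  0.8]; 
fR [ 625.2 -284.    78. ] fL [ 624.1 -164.    78. ] bL [ 774.1 -162.6   78. ] bR [ 775.2 -282.6   78. ] knob [ 546.7 -224.8   65. ] piv [ 551.1 -168.7   72. ] tip [ 435.4 -145.9   65. ]
```

```bash
cat > mv.py <<'E'
# poses: (x,y,z,heading of tool x deg, closure), tool always pointing down
import numpy as np,json,os
F="cmd.json"
def cur(): return json.load(open(F)) if os.path.exists(F) else [266.087,-565.526,404.713,-154.802]
def R(h): c,s=np.cos(np.radians(h)),np.sin(np.radians(h)); return np.array([[c,0,s],[s,0,-c],[0,-1,0]])
def rows(ps,save=True,nd=1):
    x0,y0,z0,h0=cur(); out=[]
    for x,y,z,h,g in ps:
        d=R(h0).T@(np.array([x,y,z])-[x0,y0,z0]); out.append([0,round(h0-h,nd),0,*[round(float(v),nd) for v in d],g])
    print(json.dumps(out).replace(" ",""))
    r=out[-1]; p=np.array([x0,y0,z0])+R(h0)@r[3:6]
    if save: json.dump([*p,h0-r[1]],open(F,"w"))
def line(a,b,n,g): return [tuple(np.array(a)+(np.array(b)-a)*k/n)+(g,) for k in range(1,n+1)]
E
python3 - <<'E'
from mv import *
import numpy as np
print(R(-154.802).round(3).tolist())
c=cur(); rows(line(c,[612,236,380,4.6],17,0)+[(612,236,380,4.6,0)]*3)
E
```

```text
[[-0.905, 0.0, -0.426], [-0.426, 0.0, 0.905], [0.0, -1.0, 0.0]]
[[0,-9.4,0,-38.5,1.5,34.0,0],[0,-18.8,0,-77.0,2.9,68.0,0],[0,-28.1,0,-115.5,4.4,102.0,0],[0,-37.5,0,-153.9,5.8,136.0,0],[0,-46.9,0,-192.4,7.3,170.0,0],[0,-56.3,0,-230.9,8.7,204.0,0],[0,-65.6,0,-269.4,10.2,238.0,0],[0,-75.0,0,-307.9,11.6,272.0,0],[0,-84.4,0,-346.4,13.1,306.0,0],[0,-93.8,0,-384.8,14.5,340.0,0],[0,-103.1,0,-423.3,16.0,374.0,0],[0,-112.5,0,-461.8,17.4,408.0,0],[0,-121.9,0,-500.3,18.9,442.0,0],[0,-131.3,0,-538.8,20.4,476.0,0],[0,-140.6,0,-577.3,21.8,510.0,0],[0,-150.0,0,-615.8,23.3,544.0,0],[0,-159.4,0,-654.2,24.7,578.0,0],[0,-159.4,0,-654.2,24.7,578.0,0],[0,-159.4,0,-654.2,24.7,578.0,0],[0,-159.4,0,-654.2,24.7,578.0,0]]
```

```bash
rm -f cmd.json; sed -i 's/\[\[c,0,s\],\[s,0,-c\],/[[c,0,-s],[s,0,c],/' mv.py
python3 - <<'E'
from mv import *
print(R(-154.802).round(3).tolist())
c=cur(); rows(line(c,[612,236,380,4.6],17,0)+[(612,236,380,4.6,0)]*2,nd=0)
E
```

```text
[[-0.905, 0.0, 0.426], [-0.426, 0.0, -0.905], [0.0, -1.0, 0.0]]
[[0,-9.0,0,-38.0,1.0,-34.0,0],[0,-19.0,0,-77.0,3.0,-68.0,0],[0,-28.0,0,-115.0,4.0,-102.0,0],[0,-38.0,0,-154.0,6.0,-136.0,0],[0,-47.0,0,-192.0,7.0,-170.0,0],[0,-56.0,0,-231.0,9.0,-204.0,0],[0,-66.0,0,-269.0,10.0,-238.0,0],[0,-75.0,0,-308.0,12.0,-272.0,0],[0,-84.0,0,-346.0,13.0,-306.0,0],[0,-94.0,0,-385.0,15.0,-340.0,0],[0,-103.0,0,-423.0,16.0,-374.0,0],[0,-113.0,0,-462.0,17.0,-408.0,0],[0,-122.0,0,-500.0,19.0,-442.0,0],[0,-131.0,0,-539.0,20.0,-476.0,0],[0,-141.0,0,-577.0,22.0,-510.0,0],[0,-150.0,0,-616.0,23.0,-544.0,0],[0,-159.0,0,-654.0,25.0,-578.0,0],[0,-159.0,0,-654.0,25.0,-578.0,0],[0,-159.0,0,-654.0,25.0,-578.0,0]]
```

>>> apply_moves(series=[[0,-9,0,-38,1,-34,0],[0,-19,0,-77,3,-68,0],[0,-28,0,-115,4,-102,0],[0,-38,0,-154,6,-136,0],[0,-47,0,-192,7,-170,0],[0,-56,0,-231,9,-204,0],[0,-66,0,-269,10,-238,0],[0,-75,0,-308,12,-272,0],[0,-84,0,-346,13,-306,0],[0,-94,0,-385,15,-340,0],[0,-103,0,-423,16,-374,0],[0,-113,0,-462,17,-408,0],[0,-122,0,-500,19,-442,0],[0,-131,0,-539,20,-476,0],[0,-141,0,-577,22,-510,0],[0,-150,0,-616,23,-544,0],[0,-159,0,-654,25,-578,0],[0,-159,0,-654,25,-578,0],[0,-159,0,-654,25,-578,0]], newtons=40)

```text
clock: 2.52
tcp_pos: [611.4, 235.8, 379.1]
tool_rot: [[0.997, -0.002, -0.073], [0.073, -0.001, 0.997], [-0.002, -1.0, -0.001]]
ft_force: [0.0, -0.3, -0.8]
gripper_width: 85.2
```

```bash
cat > look.py <<'E'
import sys,json,numpy as np,cv2
from cell import manip
n=sys.argv[1]
s=manip.state(); c=manip.read_camera("wrist")
T=np.array(c["hand_eye"]); Rt=np.array(s["tool_rot"])
np.savez(f"pics/{n}.npz",fx=c["fx"],fy=c["fy"],cx=c["cx"],cy=c["cy"],rotation=Rt@T[:3,:3],position=Rt@T[:3,3]+s["tcp_pos"])
cv2.imwrite(f"pics/{n}.png",c["color"][:,:,::-1])
print(cat:=None or "",s["clock"],np.round(s["tcp_pos"],1),np.round(s["ft_force"],1),s["gripper_width"]); print(json.load(open("cmd.json")))
E
python3 look.py w1
```

```text
2.525 [611.4 235.8 379.1] [ 0.  -0.3 -0.8] 85.1557877854377
[611.771437449437, 235.91162683397033, 379.713, 4.1980000000000075]
```

View pics/w1.png

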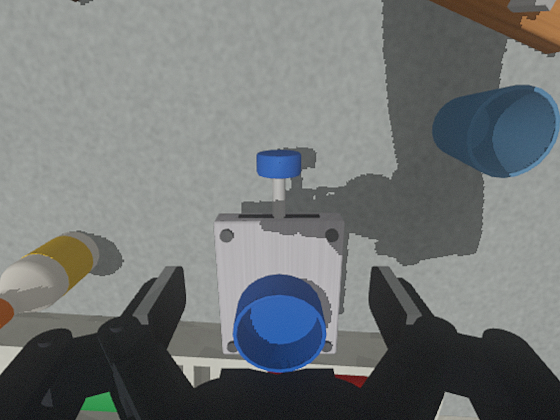

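The wrist view shows the blue knob at about (279,164), its spindle at x≈279 over rows 178–215, and the housing's front top corners at (216,214) and (343,214).

```bash
cat > ray.py <<'E'
import numpy as np
def ray(n,u,v,z):
    c=np.load(f"pics/{n}.npz"); d=c["rotation"]@[(u-c["cx"])/c["fx"],(v-c["cy"])/c["fy"],1.]
    return (c["position"]+d*(z-c["position"][2])/d[2])
E
python3 - <<'E'
from ray import *
for u,v,z in [(216,214,78),(343,214,78),(279,185,71),(279,205,71),(257,164,65),(301,164,65),(279,178,80),(226,235,78),(332,235,78),(279,150,85)]: print(u,v,z,ray("w1",u,v,z).round(1))
# hough-free: subpixel bounding of knob blue
import cv2
im=cv2.imread("pics/w1.png").astype(int); b,g,r=im[...,0],im[...,1],im[...,2]
m=((b-r>60)).astype(np.uint8); m[:, :200]=0;m[:, 400:]=0; m[220:]=0
ys,xs=np.nonzero(m); print(xs.min(),xs.max(),ys.min(),ys.max(),xs.mean())
E
```

```text
216 214 78 [631.  182.4  78. ]
343 214 78 [622.7 296.   78. ]
279 185 71 [602. 237.  71.]
279 205 71 [620.7 238.3  71. ]
257 164 65 [585.6 216.1  65. ]
301 164 65 [582.8 255.3  65. ]
279 178 80 [593.5 236.3  80. ]
226 235 78 [650.7 191.8  78. ]
332 235 78 [643.7 288.7  78. ]
279 150 85 [569.  234.4  85. ]
257 300 150 178 278.2734225621415
```

>>> apply_moves(series=[[0,0,0,-4.5,40,2,0],[0,0,0,-4.5,90,2,0],[0,0,0,-4.5,135,2,0],[0,0,0,-4.5,158,2,0],[0,0,0,-4.5,158,2,0],[0,0,0,-4.5,158,2,255],[0,0,0,-4.5,158,2,255],[0,0,0,-4.5,158,2,255],[0,0,0,-4.5,158,2,255],[0,0,0,-4.5,158,2,255],[0,0,0,-4.5,158,2,255],[0,0,0,-4.5,158,2,255],[0,0,0,-4.5,158,2,255]], newtons=30)

```text
clock: 4.2
tcp_pos: [607.5, 237.1, 222.5]
tool_rot: [[0.997, 0.001, -0.073], [0.073, -0.001, 0.997], [0.001, -1.0, -0.002]]
ft_force: [-0.3, -3.5, 5.8]
gripper_width: 10.9
```

>>> apply_moves(series=[[0,0,0,-4,0,0,255],[0,0,0,-8,0,0,255],[0,0,0,-12,0,0,255],[0,0,0,-16,0,0,255],[0,0,0,-20,0,0,255],[0,0,0,-24,0,0,255],[0,0,0,-28,0,0,255],[0,0,0,-32,0,0,255],[0,0,0,-36,0,0,255],[0,0,0,-36,0,0,255]])

```text
clock: 5.45
tcp_pos: [571.3, 234.4, 222.5]
tool_rot: [[0.997, 0.002, -0.073], [0.073, -0.002, 0.997], [0.001, -1.0, -0.002]]
ft_force: [0.5, -5.5, 6.4]
gripper_width: 10.5
```

>>> apply_moves(series=[[0,0,0,-4,0,0,255],[0,0,0,-8,0,0,255],[0,0,0,-11,0,0,255],[0,0,0,-13,0,0,255],[0,0,0,-15,0,0,255],[0,0,0,-15,0,0,255]])

```text
clock: 6.2
tcp_pos: [557.4, 233.4, 222.5]
tool_rot: [[0.997, 0.004, -0.072], [0.072, -0.002, 0.997], [0.004, -1.0, -0.002]]
ft_force: [3.2, -4.9, 3.0]
gripper_width: 10.8
```

```bash
echo '[555.9,233.9,221.7,4.198]'>cmd.json; python3 look.py w2
```

```text
6.2 [557.4 233.4 222.5] [ 3.2 -4.9  3. ] 10.758233877655991
[555.9, 233.9, 221.7, 4.198]
```

View pics/w2.png

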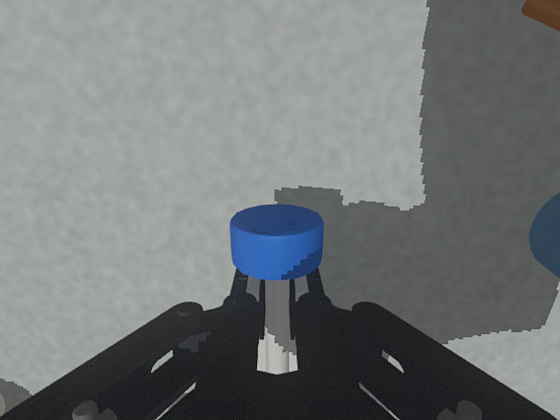

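The knob was carried out with the fingers. Its front face is the ellipse around (277,220), its top front edge is at v≈236 and its back edge at v≈278.

Run:
```python
from ray import *
for u,v,z in [(277,236,85),(277,278,85),(231,224,65),(323,224,65),(277,206,45)]: print(u,v,z,ray("w2",u,v,z).round(1))
```

```text
277 236 85 [524.5 231.   85. ]
277 278 85 [541.7 232.2  85. ]
231 224 65 [529.1 211.7  65. ]
323 224 65 [526.3 250.6  65. ]
277 206 45 [526.3 231.   45. ]
```

>>> apply_moves(series=[[0,0,0,-2,0,0,255],[0,0,0,-4,0,0,255],[0,0,0,-5,0,0,255],[0,0,0,-5,0,0,255]])

```text
clock: 6.75
tcp_pos: [555.8, 233.3, 222.7]
tool_rot: [[0.997, 0.013, -0.072], [0.072, -0.001, 0.997], [0.013, -1.0, -0.002]]
ft_force: [14.7, -4.8, -8.1]
gripper_width: 10.7
```

>>> apply_moves(series=[[0,0,0,-1,0,0,255],[0,0,0,-2,0,0,255],[0,0,0,-3,0,0,255],[0,0,0,-3,0,0,255]])

```text
clock: 7.25
tcp_pos: [554.8, 233.2, 222.7]
tool_rot: [[0.997, 0.019, -0.071], [0.071, -0.001, 0.997], [0.019, -1.0, -0.002]]
ft_force: [20.5, -4.3, -13.4]
gripper_width: 10.8
```

>>> apply_moves(series=[[0,0,0,-1,0,0,255],[0,0,0,-2,0,0,255],[0,0,0,-3,0,0,255],[0,0,0,-4,0,0,255],[0,0,0,-4,0,0,255]])

```text
clock: 7.88
tcp_pos: [552.9, 233.1, 223.1]
tool_rot: [[0.997, 0.024, -0.071], [0.071, -0.0, 0.997], [0.024, -1.0, -0.002]]
ft_force: [26.5, -4.3, -17.8]
gripper_width: 10.4
```

>>> apply_moves(series=[[0,0,0,-1,0,0,255],[0,0,0,-2,0,0,255],[0,0,0,-3,0,0,255],[0,0,0,-4,0,0,255],[0,0,0,-4,0,0,255]])

```text
clock: 8.5
tcp_pos: [550.4, 232.9, 223.6]
tool_rot: [[0.997, 0.029, -0.07], [0.07, -0.0, 0.998], [0.029, -1.0, -0.002]]
ft_force: [30.9, -4.4, -20.4]
gripper_width: 10.7
```

```bash
echo '[540.0,232.7,221.7,4.198]'>cmd.json; python3 look.py w3
python3 - <<'E'
import cv2,numpy as np
for n in("w2","w3"):
    im=cv2.imread(f"pics/{n}.png").astype(int); b,g,r=im[...,0],im[...,1],im[...,2]
    m=(b-r>50); m[:, :200]=0;m[:, 400:]=0
    for u in(255,277,299):
        c=np.nonzero(m[:,u])[0]; print(n,u,c.min(),c.max(), im[c.min():c.max()+1:3,u,0].tolist())
E
```

```text
8.5 [550.4 232.9 223.6] [ 30.9  -4.4 -20.4] 10.726486027020375
[540.0, 232.7, 221.7, 4.198]
w2 255 207 277 [107, 113, 114, 116, 117, 117, 117, 115, 103, 154, 182, 185, 184, 184, 184, 184, 183, 184, 184, 185, 185, 185, 185, 184]
w2 277 205 280 [108, 112, 110, 114, 114, 114, 116, 116, 117, 122, 132, 192, 187, 185, 185, 181, 184, 184, 182, 184, 183, 182, 181, 180, 178, 150]
w2 299 207 276 [107, 110, 112, 108, 115, 115, 115, 117, 121, 166, 170, 170, 170, 167, 168, 166, 167, 163, 170, 152, 109, 106, 107, 108]
w3 255 212 283 [106, 113, 115, 114, 117, 115, 116, 117, 121, 102, 153, 184, 185, 186, 186, 186, 183, 185, 185, 184, 183, 186, 138, 111]
w3 277 209 286 [107, 109, 110, 110, 113, 116, 114, 114, 117, 115, 118, 132, 190, 187, 186, 169, 184, 182, 183, 182, 183, 183, 182, 93, 107, 109]
w3 299 212 282 [109, 111, 108, 111, 111, 112, 113, 114, 119, 124, 163, 167, 168, 168, 167, 171, 107, 109, 106, 104, 104, 107, 105, 106]
```

Run:
```python
from ray import *
for n,u,v,z in [("w2",277,237,85),("w2",277,281,85),("w3",277,244,85),("w3",277,286,85)]: print(n,ray(n,u,v,z).round(1))
from cell import manip
import cv2
c=manip.read_camera("scene"); cv2.imwrite("pics/scene1.png",c["color"][:,:,::-1])
c=manip.read_camera("side"); cv2.imwrite("pics/side1.png",c["color"][:,:,::-1])
im=c["color"][:,:,::-1]
a=cv2.imread("pics/side0.png")
t=np.hstack([cv2.resize(x[190:290,110:230],(400,333),interpolation=cv2.INTER_CUBIC) for x in(a,im)])
cv2.imwrite("pics/s1.png",t)
```

```text
w2 [524.9 231.   85. ]
w2 [543.  232.3  85. ]
w3 [524.3 231.   85. ]
w3 [542.1 232.3  85. ]
```

View pics/s1.png

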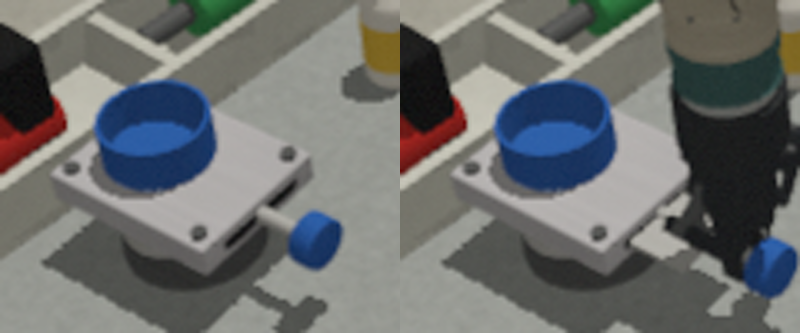

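Run:
```python
from fit import *
import cv2
from scipy.optimize import minimize_scalar
def cen(f,box):
    im=cv2.imread(f"pics/{f}.png").astype(int);u0,u1,v0,v1=box
    s=im[v0:v1,u0:u1]; m=(s[...,0]-s[...,2]>60).astype(np.uint8)
    n,l,st,c=cv2.connectedComponentsWithStats(m); i=1+st[1:,4].argmax(); print(f,st[i],c[i]+[u0,v0]); return c[i]+[u0,v0]
a=cen("side0",(192,250,250,300)); b=cen("side1",(192,250,250,300))
# knob centre on line at z65, heading 4.2deg
p0=np.array([577.5,235.2,65.]);d=-np.array([np.cos(.0733),np.sin(.0733),0])
for o in(a,b):
    r=least_squares(lambda t:proj(C["side"],p0+d*t[0]+np.array([0,t[1],0]))-o,[0,0]); print(r.x)
for t in(0,43,50): print(t,proj(C["side"],p0+d*t))
```

```text
side0 [  5   3  15  17 186] [204.03225806 261.39247312]
side1 [ 22  11  15  18 191] [220.90052356 269.60209424]
[-6.21253348 -1.46824121]
[43.69011842 -1.86880214]
0 [205.65044986 262.77236325]
43 [220.11783623 269.95986024]
50 [222.51713873 271.15185021]
```

The side camera puts the knob's travel at 49.9 mm, so the blue gate is open against its stop. I'll unload, release and raise.

>>> apply_moves(series=[[0,0,0,5,0,0,255],[0,0,0,10,0,0,255],[0,0,0,15,0,0,255],[0,0,0,15,0,0,150],[0,0,0,15,0,0,100],[0,0,0,15,0,0,0],[0,0,0,15,0,0,0],[0,0,0,15,0,0,0],[0,0,0,15,0,0,0],[0,0,0,15,-50,0,0],[0,0,0,15,-110,0,0],[0,0,0,15,-158,0,0],[0,0,0,15,-158,0,0]])

```text
clock: 10.28
tcp_pos: [557.1, 234.3, 385.5]
tool_rot: [[0.997, 0.01, -0.073], [0.073, 0.003, 0.997], [0.011, -1.0, 0.002]]
ft_force: [1.2, 0.2, -0.6]
gripper_width: 85.3
```

```bash
echo '[555.26,233.77,379.7,4.198]'>cmd.json; python3 look.py w4
python3 - <<'E'
from ray import *
import cv2
from mv import *
im=cv2.imread("pics/w4.png").astype(int); m=(im[...,0]-im[...,2]>60);m[:,:200]=0;m[:,400:]=0;m[230:]=0
ys,xs=np.nonzero(m);print(xs.min(),xs.max(),ys.min(),ys.max()); 
print(ray("w4",xs.mean(),ys.max(),85),ray("w1",278,178,85))
rows(line(cur(),[560,-222,380,0.2],10,0)+[(560,-222,380,0.2,0)]*2,nd=0)
E
```

```text
10.275 [557.1 234.3 385.5] [ 1.2  0.2 -0.6] 85.33790894167612
[555.26, 233.77, 379.7, 4.198]
253 295 150 177
[542.43605774 231.70732023  85.        ] [592.42510623 235.32834253  85.        ]
[[0,0.0,0,-3.0,-0.0,-45.0,0],[0,1.0,0,-6.0,-0.0,-91.0,0],[0,1.0,0,-9.0,-0.0,-136.0,0],[0,2.0,0,-11.0,-0.0,-182.0,0],[0,2.0,0,-14.0,-0.0,-227.0,0],[0,2.0,0,-17.0,-0.0,-273.0,0],[0,3.0,0,-20.0,-0.0,-318.0,0],[0,3.0,0,-23.0,-0.0,-364.0,0],[0,4.0,0,-26.0,-0.0,-409.0,0],[0,4.0,0,-29.0,-0.0,-455.0,0],[0,4.0,0,-29.0,-0.0,-455.0,0],[0,4.0,0,-29.0,-0.0,-455.0,0]]
```

Released, with the knob still 50.0 mm out according to the wrist camera. Next is a look at the orange gate.

>>> apply_moves(series=[[0,0,0,-3,0,-45,0],[0,1,0,-6,0,-91,0],[0,1,0,-9,0,-136,0],[0,2,0,-11,0,-182,0],[0,2,0,-14,0,-227,0],[0,2,0,-17,0,-273,0],[0,3,0,-20,0,-318,0],[0,3,0,-23,0,-364,0],[0,4,0,-26,0,-409,0],[0,4,0,-29,0,-455,0],[0,4,0,-29,0,-455,255],[0,4,0,-29,0,-455,255],[0,4,0,-29,0,-455,255],[0,4,0,-29,0,-455,255],[0,4,0,-29,0,-455,255],[0,4,0,-29,0,-455,255]])

```text
clock: 12.32
tcp_pos: [559.7, -221.8, 379.9]
tool_rot: [[1.0, 0.0, -0.004], [0.004, -0.0, 1.0], [0.0, -1.0, -0.0]]
ft_force: [-0.2, 0.2, 0.2]
gripper_width: 0.3
```

```bash
python3 look.py w5
```

```text
12.325 [ 559.7 -221.8  379.9] [-0.2  0.2  0.2] 0.2932596292674514
[559.6453458691317, -222.13214820902974, 379.7, 0.1980000000000004]
```

View pics/w5.png

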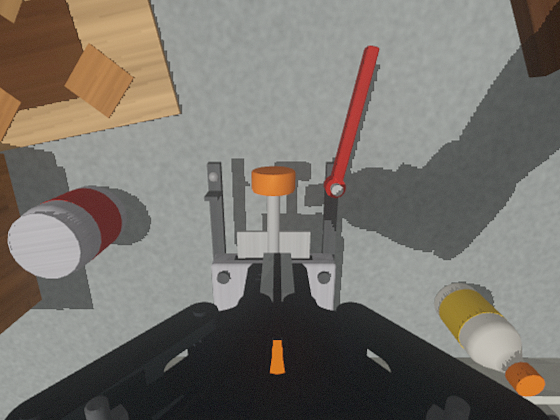

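The wrist view shows the orange knob at u 251–296, v 166–195, the pivot at (335,189), the bar tip at (371,48), the catch near (214,178) and the housing's front edge at v≈256.

Run:
```python
from ray import *
for n,u,v,z in [("knobback",274,195,85),("knobfront",274,167,85),("kl",251,182,65),("kr",296,182,65),("piv",335,189,74),("tip",371,48,72),("tipL",364,46,72),("tipR",379,48,72),("fR",213,257,78),("fL",341,257,78),("catch",214,180,75),("catchend",214,163,55),("pivbr_end",332,163,55),("screwR",223,278,78),("screwL",324,277,78)]: print(n,ray("w5",u,v,z).round(1))
import cv2
im=cv2.imread("pics/w5.png").astype(int);b,g,r=im[...,0],im[...,1],im[...,2]
m=((r-g>70)&(abs(g-b)<40)).astype(np.uint8);m[:,:300]=0;m[:,400:]=0;m[220:]=0
ys,xs=np.nonzero(m);print(xs.min(),xs.max(),ys.min(),ys.max())
P=np.array([ray("w5",x,y,70)[:2] for x,y in zip(xs,ys)]);c=P.mean(0);u,s,vt=np.linalg.svd(P-c,full_matrices=False);print(c,vt[0],(P@vt[0]).min()-c@vt[0],(P@vt[0]).max()-c@vt[0])
```

```text
knobback [ 556.4 -224.2   85. ]
knobfront [ 532.1 -224.2   85. ]
kl [ 550.  -245.3   65. ]
kr [ 549.8 -204.3   65. ]
piv [ 553.9 -170.    74. ]
tip [ 440.  -148.2   72. ]
tipL [ 438.6 -153.8   72. ]
tipR [ 439.9 -141.9   72. ]
fR [ 619.4 -281.6   78. ]
fL [ 619.  -161.2   78. ]
catch [ 545.8 -277.    75. ]
catchend [ 534.5 -280.1   55. ]
pivbr_end [ 534.1 -170.7   55. ]
screwR [ 641.8 -273.3   78. ]
screwL [ 640.4 -176.1   78. ]
325 378 46 196
[ 493.73819394 -158.01571269] [ 0.97708946 -0.21282902] -56.73675444047177 68.96699661228615
```

>>> apply_moves(series=[[0,0,0,-35,0,-3,255],[0,0,0,-55,0,-3,255],[0,0,0,-55,50,-3,255],[0,0,0,-55,100,-3,255],[0,0,0,-55,140,-3,255],[0,0,0,-55,157,-3,255],[0,0,0,-50,157,-3,255],[0,0,0,-45,157,-3,255],[0,0,0,-40,157,-3,255],[0,0,0,-36,157,-3,255],[0,0,0,-33,157,-3,255],[0,0,0,-30,157,-3,255],[0,0,0,-27,157,-3,255],[0,0,0,-24,157,-3,255],[0,0,0,-21,157,-3,255],[0,0,0,-18,157,-3,255],[0,0,0,-18,157,-3,255]])

```text
clock: 14.5
tcp_pos: [542.1, -225.2, 222.6]
tool_rot: [[1.0, 0.001, -0.004], [0.004, 0.0, 1.0], [0.001, -1.0, 0.0]]
ft_force: [-1.0, 1.4, -0.1]
gripper_width: 0.4
```

>>> apply_moves(series=[[0,0,0,2,0,0,255],[0,0,0,4,0,0,255],[0,0,0,6,0,0,255],[0,0,0,8,0,0,255],[0,0,0,9,0,0,255],[0,0,0,10,0,0,255],[0,0,0,10,0,0,255]])

```text
clock: 15.38
tcp_pos: [546.7, -224.9, 222.6]
tool_rot: [[1.0, -0.016, -0.001], [0.001, -0.001, 1.0], [-0.016, -1.0, -0.001]]
ft_force: [-19.3, -1.8, 15.8]
gripper_width: -0.4
```

```bash
cat > ok.py <<'E'
import sys
from cell import manip
from fit import *
import cv2
for n in("scene","side"):
    c=manip.read_camera(n); cv2.imwrite(f"pics/{n}{sys.argv[1]}.png",c["color"][:,:,::-1])
    # template match of the spindle/knob region against initial is unsafe; use back-edge pixels of orange
    for f in("0",sys.argv[1]):
        im=cv2.imread(f"pics/{n}{f}.png").astype(int); u0,u1,v0,v1=(172,205,190,230) if n=="scene" else (305,340,155,190)
        s=im[v0:v1,u0:u1]; m=((s[...,2]-s[...,0]>60)&(s[...,1]-s[...,0]>15)).astype(np.uint8)
        k,l,st,ce=cv2.connectedComponentsWithStats(m); i=1+st[1:,4].argmax(); print(n,f,st[i],(ce[i]+[u0,v0]).round(1))
    for t in(0,28,50): print(t,proj(C[n],W([700,-224.5,.005],(-125-t,0,65))).round(1))
s=manip.state();print(s["clock"],np.round(s["ft_force"],1),np.round(s["tcp_pos"],1))
E
python3 ok.py 2
python3 - <<'E'
import cv2,numpy as np
t=np.hstack([cv2.resize(cv2.imread(f"pics/{f}.png")[y:y+75,x:x+100],(400,300),interpolation=cv2.INTER_CUBIC) for f,x,y in(("scene2",145,165),("side2",260,130))])
cv2.imwrite("pics/c2.png",t)
E
```

```text
scene 0 [  6   6  16  13 151] [185.9 201.5]
scene 2 [  4  12  17  13 150] [184.  207.4]
0 [182.9 211.8]
28 [186.1 202.6]
50 [188.7 195.5]
side 0 [15 12 11 13 98] [325.  172.8]
side 2 [10 16  6  8 41] [317.6 174.3]
0 [316.6 171.1]
28 [324.7 174.4]
50 [331.3 177.1]
15.475 [-19.2  -2.7  15.3] [ 546.6 -224.9  222.5]
```

View pics/c2.png

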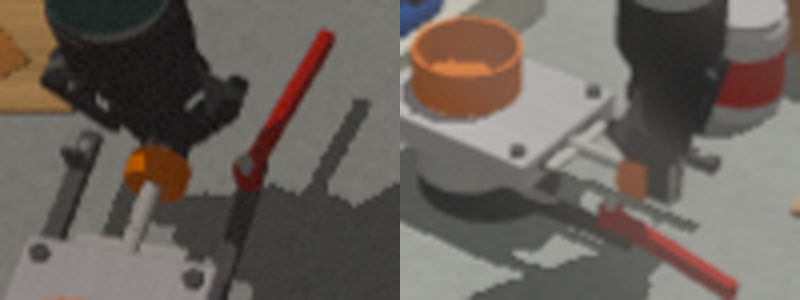

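The knob has moved about 18 of its 28 mm and is resting on the shut-side hump, with nothing else touching. I'll push on gently.

>>> apply_moves(series=[[0,0,0,1,0,0,255],[0,0,0,2,0,0,255],[0,0,0,3,0,0,255],[0,0,0,3,0,0,255]])

```text
clock: 15.98
tcp_pos: [554.8, -225.1, 222.6]
tool_rot: [[1.0, 0.001, -0.003], [0.003, 0.0, 1.0], [0.001, -1.0, 0.0]]
ft_force: [-1.7, 0.1, 0.5]
gripper_width: -0.1
```

>>> apply_moves(series=[[0,0,0,2,0,0,255],[0,0,0,4,0,0,255],[0,0,0,6,0,0,255],[0,0,0,8,0,0,255],[0,0,0,8,0,0,255]])

```text
clock: 16.6
tcp_pos: [558.4, -224.8, 222.5]
tool_rot: [[1.0, -0.014, -0.002], [0.002, -0.001, 1.0], [-0.014, -1.0, -0.001]]
ft_force: [-18.0, -1.6, 13.2]
gripper_width: 0.0
```

>>> apply_moves(series=[[0,0,0,1,0,0,255],[0,0,0,1,0,0,255],[0,0,0,1,0,0,255],[0,0,0,1,0,0,255]])

```text
clock: 17.1
tcp_pos: [558.8, -224.8, 222.5]
tool_rot: [[1.0, -0.016, -0.002], [0.002, -0.001, 1.0], [-0.016, -1.0, -0.001]]
ft_force: [-20.6, -2.3, 15.5]
gripper_width: 0.2
```

>>> apply_moves(series=[[0,0,0,0,0,0,255],[0,0,0,0,0,0,255],[0,0,0,0,0,0,255],[0,0,0,0,0,0,255],[0,0,0,0,0,0,255],[0,0,0,0,0,0,255],[0,0,0,0,0,0,255],[0,0,0,0,0,0,255],[0,0,0,0,0,0,255],[0,0,0,0,0,0,255]])

```text
clock: 18.35
tcp_pos: [558.8, -224.8, 222.5]
tool_rot: [[1.0, -0.016, -0.002], [0.002, -0.001, 1.0], [-0.016, -1.0, -0.001]]
ft_force: [-21.0, -1.1, 14.8]
gripper_width: 0.1
```

```bash
python3 ok.py 3
```

```text
scene 0 [  6   6  16  13 151] [185.9 201.5]
scene 3 [  2  16  17  13 154] [182.5 211.5]
0 [182.9 211.8]
28 [186.1 202.6]
50 [188.7 195.5]
side 0 [15 12 11 13 98] [325.  172.8]
side 3 [ 6 14  6  9 40] [313.8 172.9]
0 [316.6 171.1]
28 [324.7 174.4]
50 [331.3 177.1]
18.45 [-20.2  -2.2  15.3] [ 558.8 -224.8  222.5]
```

The slide is home and held about 20–21 N for roughly 1.5 s. Now I'll back off and move to the far side of the keeper bar.

```bash
echo '[563.66,-225.13,222.7,0.198]'>cmd.json
cat > keep.py <<'E'
from mv import *
def K(a,r=70,off=28,z=224,piv=(552.,-169.),da=0):
    p=np.array(piv)+r*np.array([-np.sin(a),-np.cos(a)])+off*np.array([-np.cos(a),np.sin(a)])
    return (p[0],p[1],z,-np.degrees(a))
E
python3 - <<'E'
from keep import *
b=[(550,-225,222.7,.2),(515,-225,222.7,.2),(505,-225,262,.2),(505,-225,303,.2)]
t=K(1.785,z=303); print(t)
rows([x+(255,) for x in b]+line(b[-1],t,10,255)+[K(1.785,z=263)+(255,),K(1.785)+(255,),K(1.785)+(255,)],nd=0)
E
```

```text
(np.float64(489.55172380256596), np.float64(-126.76005681858709), 303, np.float64(-102.27296643085194))
[[0,-0.0,0,-14.0,0.0,0.0,255],[0,-0.0,0,-49.0,0.0,0.0,255],[0,-0.0,0,-59.0,-39.0,0.0,255],[0,-0.0,0,-59.0,-80.0,0.0,255],[0,10.0,0,-60.0,-80.0,10.0,255],[0,20.0,0,-62.0,-80.0,20.0,255],[0,31.0,0,-63.0,-80.0,30.0,255],[0,41.0,0,-65.0,-80.0,40.0,255],[0,51.0,0,-66.0,-80.0,49.0,255],[0,61.0,0,-68.0,-80.0,59.0,255],[0,72.0,0,-69.0,-80.0,69.0,255],[0,82.0,0,-71.0,-80.0,79.0,255],[0,92.0,0,-72.0,-80.0,89.0,255],[0,102.0,0,-74.0,-80.0,99.0,255],[0,102.0,0,-74.0,-40.0,99.0,255],[0,102.0,0,-74.0,-1.0,99.0,255],[0,102.0,0,-74.0,-1.0,99.0,255]]
```

>>> apply_moves(series=[[0,0,0,-14,0,0,255],[0,0,0,-49,0,0,255],[0,0,0,-59,-39,0,255],[0,0,0,-59,-80,0,255],[0,10,0,-60,-80,10,255],[0,20,0,-62,-80,20,255],[0,31,0,-63,-80,30,255],[0,41,0,-65,-80,40,255],[0,51,0,-66,-80,49,255],[0,61,0,-68,-80,59,255],[0,72,0,-69,-80,69,255],[0,82,0,-71,-80,79,255],[0,92,0,-72,-80,89,255],[0,102,0,-74,-80,99,255],[0,102,0,-74,-40,99,255],[0,102,0,-74,-1,99,255],[0,102,0,-74,-1,99,255]])

```text
clock: 20.58
tcp_pos: [488.0, -125.5, 221.2]
tool_rot: [[-0.204, -0.005, 0.979], [-0.979, 0.003, -0.204], [-0.002, -1.0, -0.005]]
ft_force: [0.1, 0.6, -0.7]
gripper_width: -0.2
```

```bash
python3 look.py w6; python3 ok.py 4|grep -v "^[0-9]"
python3 - <<'E'
from keep import *
print(cur())
a=np.concatenate([[1.785],np.linspace(1.7,.35,14)])
rows([K(1.785,off=20)+(255,)]+[K(x,off=17)+(255,) for x in a]+[K(.35,off=17)+(255,)]*2,nd=0)
E
```

```text
20.575 [ 488.  -125.5  221.2] [ 0.1  0.6 -0.7] -0.18992682759206894
[489.3183231027173, -126.38631627238112, 223.7, -101.802]
scene 0 [  6   6  16  13 151] [185.9 201.5]
scene 4 [  2  15  17  14 156] [182.5 211. ]
side 0 [15 12 11 13 98] [325.  172.8]
[489.3183231027173, -126.38631627238112, 223.7, -101.802]
[[0,0.0,0,8.0,-0.0,0.0,255],[0,0.0,0,11.0,-0.0,0.0,255],[0,-4.0,0,17.0,-0.0,-1.0,255],[0,-10.0,0,25.0,-0.0,-2.0,255],[0,-16.0,0,32.0,-0.0,-2.0,255],[0,-22.0,0,40.0,-0.0,-1.0,255],[0,-28.0,0,47.0,-0.0,0.0,255],[0,-34.0,0,54.0,-0.0,3.0,255],[0,-40.0,0,61.0,-0.0,6.0,255],[0,-46.0,0,67.0,-0.0,9.0,255],[0,-52.0,0,74.0,-0.0,14.0,255],[0,-58.0,0,79.0,-0.0,19.0,255],[0,-64.0,0,84.0,-0.0,24.0,255],[0,-70.0,0,89.0,-0.0,30.0,255],[0,-76.0,0,93.0,-0.0,36.0,255],[0,-82.0,0,96.0,-0.0,43.0,255],[0,-82.0,0,96.0,-0.0,43.0,255],[0,-82.0,0,96.0,-0.0,43.0,255]]Traceback (most recent call last):
  File "ok.py", line 11, in <module>
    k,l,st,ce=cv2.connectedComponentsWithStats(m); i=1+st[1:,4].argmax(); print(n,f,st[i],(ce[i]+[u0,v0]).round(1))
                                                       ~~~~~~~~~~~~~~~^^
ValueError: attempt to get argmax of an empty sequence
```

>>> apply_moves(series=[[0,0,0,8,0,0,255],[0,0,0,11,0,0,255],[0,-4,0,17,0,-1,255],[0,-10,0,25,0,-2,255],[0,-16,0,32,0,-2,255],[0,-22,0,40,0,-1,255],[0,-28,0,47,0,0,255],[0,-34,0,54,0,3,255],[0,-40,0,61,0,6,255],[0,-46,0,67,0,9,255]])

```text
clock: 21.98
tcp_pos: [484.3, -194.2, 224.2]
tool_rot: [[0.565, 0.0, 0.825], [-0.825, 0.0, 0.565], [-0.0, -1.0, 0.001]]
ft_force: [0.5, 1.9, 1.0]
gripper_width: 0.3
```

Run:
```python
from keep import *
p=np.array([489.318,-126.386,223.7])+R(-101.802)@[67,0,9]; json.dump([*p,-101.802+46],open("cmd.json","w")); print(cur())
rows([K(x,off=17)+(255,) for x in np.linspace(.87,.2,8)]+[K(.2,off=17)+(255,)],nd=0)
```

```text
[484.4242174666171, -193.81040872945016, 223.7, -55.80200000000001]
[[0,-6.0,0,8.0,-0.0,-2.0,255],[0,-11.0,0,15.0,-0.0,-2.0,255],[0,-17.0,0,22.0,-0.0,-2.0,255],[0,-22.0,0,28.0,-0.0,-1.0,255],[0,-28.0,0,35.0,-0.0,0.0,255],[0,-33.0,0,42.0,-0.0,2.0,255],[0,-39.0,0,48.0,-0.0,5.0,255],[0,-44.0,0,54.0,-0.0,8.0,255],[0,-44.0,0,54.0,-0.0,8.0,255]]
```

>>> apply_moves(series=[[0,-6,0,8,0,-2,255],[0,-11,0,15,0,-2,255],[0,-17,0,22,0,-2,255],[0,-22,0,28,0,-1,255],[0,-28,0,35,0,0,255],[0,-33,0,42,0,2,255],[0,-39,0,48,0,5,255],[0,-44,0,54,0,8,255],[0,-44,0,54,0,8,255]])

```text
clock: 23.1
tcp_pos: [521.7, -234.6, 224.2]
tool_rot: [[0.979, 0.001, 0.206], [-0.206, -0.001, 0.979], [0.001, -1.0, -0.0]]
ft_force: [0.3, 0.4, 0.5]
gripper_width: -0.4
```

```bash
python3 - <<'E'
from keep import *
print(cur())
rows([K(x,off=17)+(255,) for x in (.15,.1,.05,0)]+[K(0,off=o)+(255,) for o in(15,13,11,9,9)],nd=0,save=False)
E
python3 look.py w7
```

```text
[521.3919623954422, -233.9773831596624, 223.7, -11.802000000000007]
[[0,-3.0,0,4.0,-0.0,-1.0,255],[0,-6.0,0,7.0,-0.0,-2.0,255],[0,-9.0,0,11.0,-0.0,-2.0,255],[0,-12.0,0,14.0,-0.0,-2.0,255],[0,-12.0,0,16.0,-0.0,-2.0,255],[0,-12.0,0,18.0,-0.0,-1.0,255],[0,-12.0,0,20.0,-0.0,-1.0,255],[0,-12.0,0,22.0,-0.0,-0.0,255],[0,-12.0,0,22.0,-0.0,-0.0,255]]
 23.1 [ 521.7 -234.6  224.2] [0.3 0.4 0.5] -0.40237297177753073
[521.3919623954422, -233.9773831596624, 223.7, -11.802000000000007]
```

View pics/w7.png

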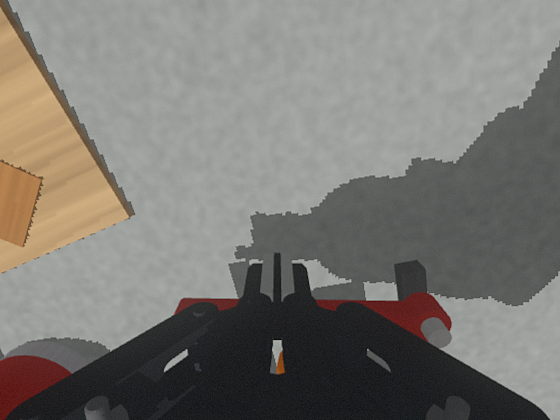

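The bar spans from its tip at (180,305) to the pivot at (435,325), just beyond the closed fingers at (277,270). It's following well, so I'll do the final push.

>>> apply_moves(series=[[0,-3,0,4,0,-1,255],[0,-6,0,7,0,-2,255],[0,-9,0,11,0,-2,255],[0,-12,0,14,0,-2,255],[0,-12,0,16,0,-2,255],[0,-12,0,18,0,-1,255],[0,-12,0,18,0,-1,255]])

```text
clock: 24.02
tcp_pos: [533.8, -238.4, 223.4]
tool_rot: [[1.0, -0.015, 0.0], [-0.0, -0.002, 1.0], [-0.015, -1.0, -0.002]]
ft_force: [-13.5, -2.6, 9.2]
gripper_width: -0.2
```

>>> apply_moves(series=[[0,0,0,2,0,0,255],[0,0,0,4,0,0,255],[0,0,0,4,0,0,255]])

```text
clock: 24.4
tcp_pos: [539.7, -238.7, 223.5]
tool_rot: [[1.0, -0.01, -0.001], [0.001, -0.002, 1.0], [-0.01, -1.0, -0.002]]
ft_force: [-11.4, -2.8, 5.9]
gripper_width: 0.1
```

>>> apply_moves(series=[[0,0,0,2,0,0,255],[0,0,0,4,0,0,255],[0,0,0,4,0,0,255]])

```text
clock: 24.78
tcp_pos: [541.2, -238.6, 223.4]
tool_rot: [[1.0, -0.018, 0.0], [-0.0, -0.002, 1.0], [-0.018, -1.0, -0.002]]
ft_force: [-18.8, -3.3, 13.2]
gripper_width: 0.1
```

The bar is against a firm stop after the force dropped, which fits the click. I'll retreat and check.

>>> apply_moves(series=[[0,0,0,-15,0,0,255],[0,0,0,-50,0,0,255],[0,0,0,-55,-50,0,255],[0,0,0,-55,-105,0,255],[0,0,0,-55,-157,0,255],[0,0,0,-55,-157,0,255],[0,0,0,-55,-157,0,255]])

```text
clock: 25.65
tcp_pos: [491.6, -238.6, 380.6]
tool_rot: [[1.0, 0.001, -0.003], [0.003, 0.0, 1.0], [0.001, -1.0, 0.0]]
ft_force: [0.0, -0.1, -0.0]
gripper_width: -0.2
```

```bash
python3 look.py w8; python3 ok.py 8 | head -12
python3 - <<'E'
import cv2,numpy as np
a=cv2.imread("pics/w8.png")[100:380,80:480];b=cv2.imread("pics/scene8.png")
t=np.hstack([cv2.resize(a,(400,280)),cv2.resize(b[50:330,80:480],(400,280))]);cv2.imwrite("pics/fin.png",t)
# changes since start for loose things
for n in("scene","side"):
    d=cv2.absdiff(cv2.imread(f"pics/{n}0.png"),cv2.imread(f"pics/{n}8.png")).max(2)>70
    k,l,st,c=cv2.connectedComponentsWithStats(d.astype(np.uint8)); print(n,[s.tolist() for s in st[1:] if s[4]>25])
from ray import ray
E
```

```text
25.65 [ 491.6 -238.6  380.6] [ 0.  -0.1 -0. ] -0.2003269417309122
[521.3919623954422, -233.9773831596624, 223.7, -11.802000000000007]
scene 0 [  6   6  16  13 151] [185.9 201.5]
scene 8 [  2  13  17  16 171] [182.6 210.5]
0 [182.9 211.8]
28 [186.1 202.6]
50 [188.7 195.5]
side 0 [15 12 11 13 98] [325.  172.8]
side 8 [  7   9  11  13 103] [316.4 169.7]
0 [316.6 171.1]
28 [324.7 174.4]
50 [331.3 177.1]
25.8 [ 0.   0.3 -0. ] [ 491.2 -238.3  378.8]
scene [[33, 4, 43, 44, 920], [316, 14, 16, 20, 171], [127, 23, 14, 42, 53], [110, 32, 21, 30, 288], [354, 38, 24, 37, 474], [325, 64, 17, 18, 176], [135, 70, 53, 61, 1719], [186, 120, 11, 10, 64], [208, 173, 20, 31, 141], [179, 196, 15, 7, 69], [168, 200, 23, 19, 155], [194, 204, 9, 6, 38], [359, 221, 15, 13, 144], [358, 239, 17, 13, 112], [370, 256, 8, 7, 44]]
side [[335, 0, 5, 31, 47], [499, 0, 22, 12, 178], [346, 15, 5, 30, 58], [354, 20, 25, 26, 499], [495, 29, 18, 14, 201], [416, 34, 23, 44, 707], [477, 46, 14, 60, 287], [491, 46, 19, 27, 286], [338, 57, 32, 32, 661], [494, 58, 17, 39, 356], [487, 76, 10, 24, 80], [344, 126, 9, 11, 79], [408, 146, 6, 10, 37], [468, 155, 10, 65, 94], [322, 173, 9, 8, 33], [293, 188, 8, 7, 34], [322, 190, 22, 15, 103], [352, 214, 89, 136, 3814], [191, 245, 9, 8, 28], [483, 244, 16, 22, 185], [179, 253, 34, 18, 368], [214, 262, 15, 17, 201], [417, 279, 19, 40, 493], [538, 283, 22, 19, 256], [433, 284, 8, 21, 55], [463, 285, 11, 17, 56], [432, 307, 20, 15, 129], [484, 364, 27, 22, 355]]
```

View pics/fin.png

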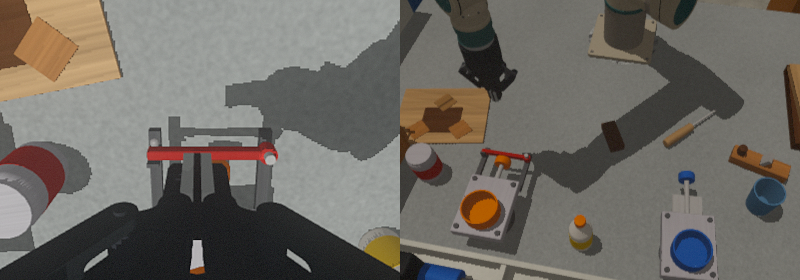

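The bar lies level across the gate from its tip in the catch at (150,155) to the pivot at (268,156). The orange knob is home behind it, the blue knob is out, and the loose things have not moved. Handing in.

```bash
python3 -c "
from cell import manip
print(manip.state()['ft_force'],manip.sign_off())"
```

```text
the job is handed in; nothing more can be done
[ 0.0053894   0.262565   -0.04795019] None
```

The changeover is done in the order asked and handed in at about 26 s on the robot's clock, of the 72 s allowed. The sign-off gives no verdict.

- **Blue gate:** I gripped the spindle and pulled it to the hard stop, with about 31 N showing at the stop. Side and wrist cameras both measured 50 mm of travel. My first single-view reading after the pull gave only about 44 mm, so I pulled a little harder. The before-and-after comparison then settled it at 50 mm.
- **Orange gate:** The knob went over its hump at about 19 N or slightly more, and I then held it home at 20–21 N along its axis for about 1.5 s. The highest load I read was about 26 N in total, counting a sideways part of about 15 N. I only read forces at the end of each move, so short peaks in between would not show. The cameras still show the knob home.
- **Keeper bar:** It clicked over at about 13–15 N, after which a further push met a firm stop at 19 N. The final picture shows it straight across in front of the orange knob with its end in the catch. I judged the click from the drop in force and the picture, as there is no joint reading.
- **Loose things:** The scene view shows no change at any of them. The side view shows one small changed patch beside the varnish can, near where the gripper appears in that picture. I took it for the gripper or its shadow and did not check it separately.
- **Robot:** It was clear of everything, with about 0 N on the wrist.

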